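Fit the keyed wave plate in the strain viewer and set its lever to 60 degrees

ROBOT

A 6-joint arm with a two-finger parallel gripper is mounted at the origin on a cart in front of the work surface, level with it; the furniture and walls round the work are solid. World frame = base frame: x ahead of the robot, y to its left, z up, the work surface at z = 0. Lengths are in m, angles in rad, forces in N, time in s.
With the tool pointing down it reaches from about 0.375 to 0.9 m from the base axis. Payload 3.1 kg.
Tool frame: the origin (TCP) lies midway between the tips of the shut fingers; the grasp point (between the pads) lies pinch_z behind it (pinch_z is the distance from the TCP to the grasp point, in m); y points along the fingers, z is the direction in which the jaws open and shut, and the axes are right-handed (so a half turn about y gives the same grasp; the last joint's range is limited). The gripper opens to 87 mm and grips with 3 to 60 N. Pads are 19 mm wide; open, the fingers measure 117 mm over their backs; the gripper's body (75 mm by 190 mm) begins 51 mm behind the grasp point.
Start: joints at [1.048, 0.527, 1.433, -0, 1.181, -0.178], TCP at [0.211, 0.588, 0.223] pointing down, gripper open.
Joint ranges: [-3.08, 3.08], [-0.75, 2.2], [0.22, 2.44], [-1.43, 4.57], [0, 2.65], [-2.85, 2.85]. Speed limits (rad/s): [2.79, 2.79, 3.14, 3.14, 3.14, 3.14].

INTERFACE

Orientations are given as a unit quaternion [x, y, z, w].
In Python, from rig import get_obs, camera, hand_in, pinch_z gives the robot as it stands. The module is installed in compiled form; this text tells all that it offers.
- The arm moves only by the tool arm_command, never from a script. Its argument "plan" is a list of rows, each a list of 2 entries, a list of its own where there are three numbers: the shift along the world's x, y, z in units of 25 mm (1.0 is 25 mm), then the turn about the world's z in units of 5 degrees (1.0 is 5 degrees). A call has 1 to 5 rows; each row is the pose to reach, as a shift and turn from the pose commanded when the call began; what a row does not reach only later rows make up. A row lasts 1/10 s, in which the tool goes at most 50 mm and 8.59 degrees, less where a joint would pass 70% of its speed; a pose out of reach is approached as far as the arm can. A call with a gripper value outside its range is refused whole. "fingers" is the opening, from -1 (shut) to 1 (fully open), set as the call begins (left out, the last holds). The fingers move at their own pace and stop on an object; "force" is the grip in N (left out, the last holds). Time passes only in rows, so rows that repeat a pose let the fingers close. It gives the time, the measured TCP pose, the force and the opening at its end, in the units of the state.
- get_obs(): the state, without advancing time (a new reading comes with each control period).
- camera(name): name is "scene" or "top" or "wrist"; returns a dict with "pixels" (384x512x3 uint8, red, green, blue), "camera_matrix" (3x3 intrinsics, pixels), "R" (3x3) and "t" (3): a world point X has camera coordinates R X + t. Camera axes: x right, y down, z forward; pixel columns grow to the right and rows downward; lengths in m; the calibration is good to about 2 mm. A picture is of the moment at which its call begins. There is no depth.
- hand_in(): hands the job in, once; it reports no verdict.
The state is a dict: "time": time; "q": joint angles; "joint_velocities": joint speeds; "joint_torque": joint torques, N m; "position": TCP position; "tool_rot": TCP orientation; "ft_force": force on the tool from outside, world axes, zero at the start; "moment": the same for the moment, N m; "grip_width": finger opening in m.
Only numpy, scipy, OpenCV 4.12 (cv2) and the standard library are available. Lean on these libraries where they do the work, as an engineer would, in place of code of your own. Each camera call takes 0.05 s, during which the arm holds its last target.

TASK

Get the strain viewer ready for checking the glassware. The wave plate with the off-centre tab stands on edge in the slotted stand: take it out and lay it flat on the bench, front face up, then take it again from above, turn it so that its tab matches the keyed nest on the viewer's rotary stage, and seat it there flat and fully home. In the end the stage's lever must be set to 60 degrees on the scale with the plate still home in the nest; leave the plain plate standing in its slot and the small conical flask where it is.

Things in the scene. Friction and masses are not known exactly. Their poses are not given: they have to be found in the camera images.
- plate_mid (a point): Keyed wave plate, middle: loose aluminium frame with glass, 14 mm thick, 50-100 g. Own axes from here, mm: body x -43..27, y -26..26; tab x 27..43, y 3..21; z -7..7, +z out of the front face. At first it stands on a long side, y up, 52 mm tall, in one of the stand's two slots (which one varies), front away from the robot, tab to the robot's left.
- blank_mid (a point): Middle of the plain plate: the same kind of frame but a full rectangle 86 x 52 x 14 mm without a tab, loose, standing the same way in the stand's other slot. It is not needed; leave it there.
- stand: Low grey stand, fixed, 92 x 100 x 24 mm; origin at the centre of its underside. Two slots run along its y axis, centred at x = -24 and +24 mm: floor 6 mm up, 18 mm deep, 16 mm wide (2 mm play), open at both ends. A plate sticks out 34 mm above it. The bench in front of it, towards the robot, is free.
- viewer: Strain viewer, light grey housing, fixed; origin on the bench under the stage's axis. Own axes, mm: x -108..70, y -80..80, flat top at 36. Scale: an arc on top, in front (-x) of the stage, 0 to 90 degrees, a mark every 10, long marks at 0, 30, 60, 90; 0 at the left end seen from the robot. Steel end stops 13 mm high beside it.
- nest (a point): Nest floor's middle, 42 mm up, on the rotary stage's vertical axis; turns with it. Nest: pocket 6 mm deep in a black frame 106 x 72 mm, the plate's outline plus 1.2 mm play per side, no lead-in, fits one way only; each long side has a gap for a finger, x -24..16 mm, down to floor level. Home: plate's axes along this point's, its middle 7 mm above this point.
- lever_knob (a point): Middle of the black upright knob on the stage's lever: cylinder 18 mm in diameter, from 52 to 86 mm above the bench, 86 mm from the stage's axis, at 135 degrees counterclockwise (from above) from the nest's +x axis. A pointer sticks out beyond it over the scale.
- lever (a joint): Angle of lever, stage and nest, rad, as the scale shows: 0 at the left end stop, 1.571 at the right; grows counterclockwise seen from above (knob moves to the robot's right). Friction of about 0.25 N m (3 N at the knob) keeps it where it is left. 60 degrees is 1.047.
- flask: Small empty conical flask of clear glass, 50 mm in diameter, 85 mm tall, loose on the bench behind the vortex mixer (a fixed grey box 128 mm tall between stand and viewer); origin at the centre of its underside. Leave it alone.

How it is judged:
By the outcome, as a careful person would: the job done as asked, in the order asked, and still so for the second after the job is handed in, with the robot touching nothing.
It also fails if it takes over 72 s, if anything falls off the work surface, if the arm or the gripper's body presses on something with over 40 N, if the wrist force passes 120 N, or if a joint passes its speed limit or range.

## Working session

There is one attempt and no reset: what is moved stays moved. The work goes in short steps, Python scripts to look and compute and a tool call to move; the robot and the scene stay as the last step left them, time stands still between calls to the robot, and variables do not carry over. Pictures are saved under pics/ and viewed, and the job is handed in when it is done.

Besides the shell and the picture viewer there is one more tool, called after "Request:" as name(argument=value, ...) on one line, values as JSON. arm_command: Moves the arm, as the interface text tells. Its arguments: {"type":"object","properties":{"plan":{"type":"array"},"fingers":{"type":"number"},"force":{"type":"number"}},"required":["plan"]}

```bash
mkdir -p pics; cat > h.py <<'E'
import numpy as np, cv2
from rig import get_obs, camera, hand_in, pinch_z
def snap(name, fn):
    c=camera(name); cv2.imwrite('pics/'+fn+'.png', c['pixels'][:,:,::-1])
    np.savez('pics/'+fn+'.npz', **{k:np.array(v) for k,v in c.items()}); return c
def ld(fn): return dict(np.load('pics/'+fn+'.npz'))
def ray(c,uv,z):
    K=c['camera_matrix'];R=c['R'];t=c['t']
    d=R.T@np.linalg.solve(K,np.array([uv[0],uv[1],1.]));o=-R.T@t
    return o+d*(z-o[2])/d[2]
def proj(c,X):
    p=c['camera_matrix']@(c['R']@np.array(X)+c['t']); return p[:2]/p[2]
E
python3 - <<'E'
from h import *
o=get_obs(); print(o); print(pinch_z)
for n in ['scene','top','wrist']:
    c=snap(n,n+'0'); print(n,-c['R'].T@c['t'],c['R'].round(3).tolist())
E
```

```text
{'time': 0.0, 'q': array([ 1.04750882e+00,  5.28460786e-01,  1.43391433e+00, -9.04051460e-06,
        1.18137885e+00, -1.78487005e-01]), 'joint_velocities': array([-0.00014373, -0.00101148, -0.00012656,  0.00048885,  0.00132752,
        0.00013463]), 'joint_torque': array([-1.69538256e-03, -4.40046501e+01, -1.76589614e+01,  6.31876267e-02,
        5.82797604e-02, -1.48864947e-04]), 'position': array([0.21084922, 0.58757888, 0.22157111]), 'tool_rot': array([ 0.69734292, -0.12156102,  0.12104125, -0.69590573]), 'ft_force': array([ 0.37333266,  0.03562002, -0.71657952]), 'moment': array([ 0.00264364,  0.01069064, -0.04279322]), 'grip_width': 0.08660864750009115}
0.0187
scene [ 0.03642983 -0.70179256  0.63306645] [[0.868, -0.495, 0.015], [-0.232, -0.433, -0.871], [0.438, 0.753, -0.491]]
top [0.30793036 0.16517641 1.14214475] [[0.025, -1.0, 0.019], [-0.982, -0.028, -0.188], [0.188, -0.014, -0.982]]
wrist [0.15068369 0.61024579 0.38327656] [[0.339, 0.941, -0.003], [0.913, -0.328, 0.241], [0.226, -0.084, -0.971]]
```

View pics/scene0.png

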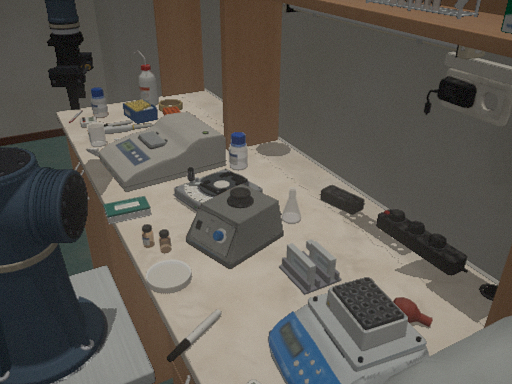

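View pics/top0.png

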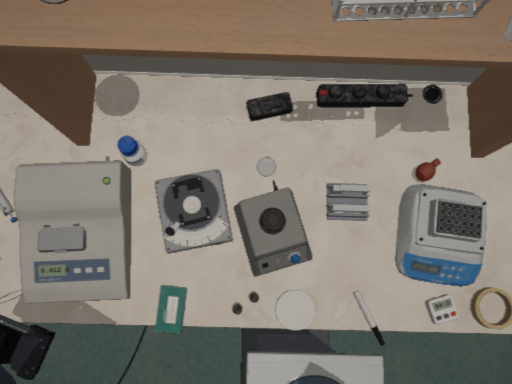

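View pics/wrist0.png

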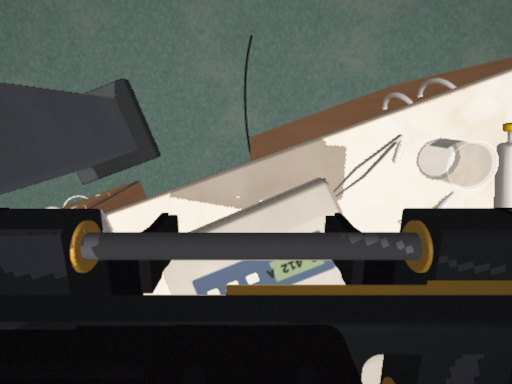

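```bash
python3 - <<'E'
from h import *
c=ld('top0'); p=c['pixels'][:,:,::-1]
a=cv2.resize(p[160:260,145:245],(600,600),interpolation=cv2.INTER_CUBIC)
cv2.imwrite('pics/v0.png',a)
b=cv2.resize(p[170:230,310:385],(750,600),interpolation=cv2.INTER_CUBIC); cv2.imwrite('pics/s0.png',b)
s=ld('scene0')['pixels'][:,:,::-1]
cv2.imwrite('pics/s1.png',cv2.resize(s[230:300,270:350],(800,700))[:600])
for n,uv,z in [('vmid',(192,205),.05),('stand',(347,201),.024),('flask',(266,166),0.04),('mixer',(272,220),.128)]: print(n,ray(c,uv,z))
E
```

```text
vmid [0.48520142 0.29953467 0.05      ]
stand [ 0.50982455 -0.07280556  0.024     ]
flask [0.58756666 0.12669424 0.04      ]
mixer [0.44428063 0.11413517 0.128     ]
```

View pics/v0.png

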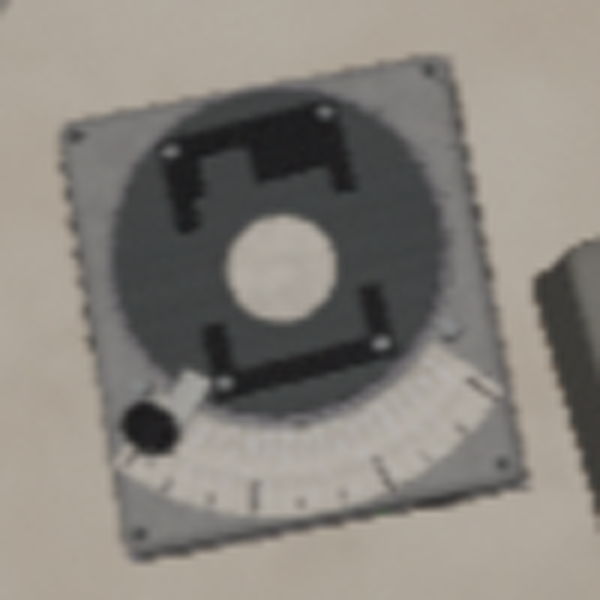

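View pics/s0.png

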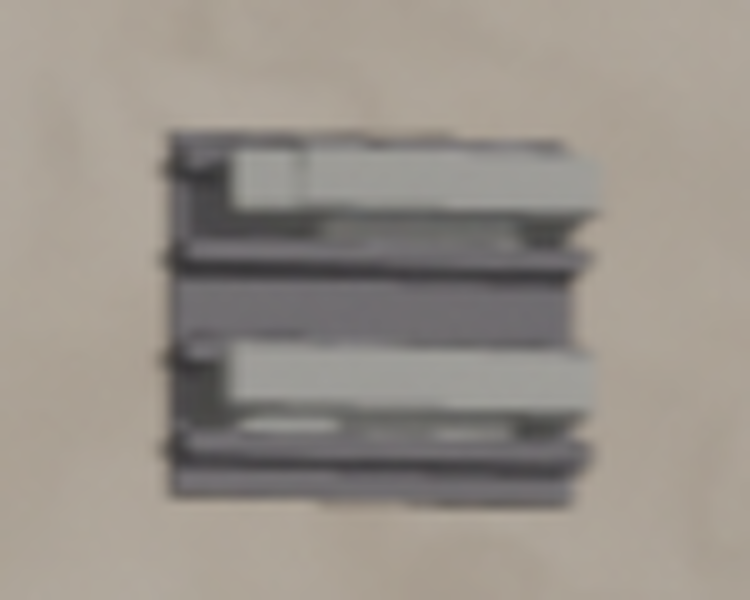

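View pics/s1.png

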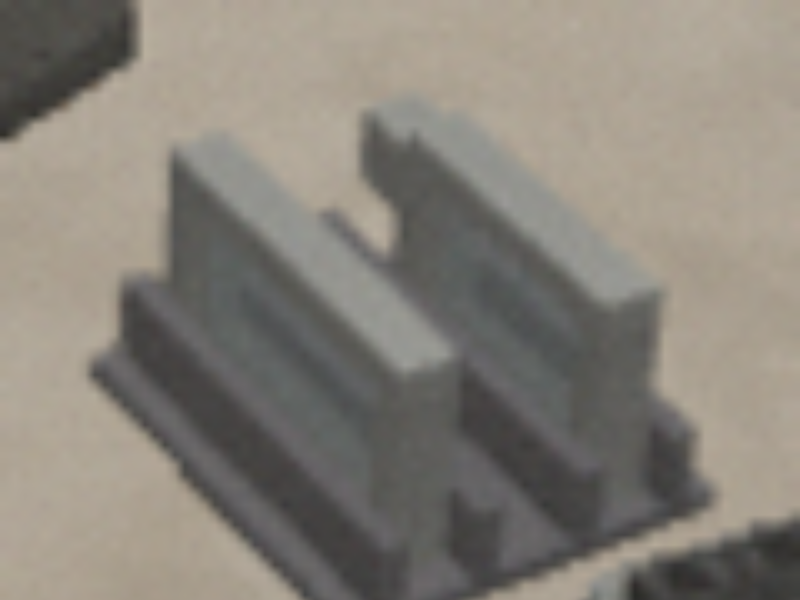

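```bash
python3 - <<'E'
from h import *
from scipy.spatial.transform import Rotation as Ro
c=ld('top0')
o=get_obs(); M=Ro.from_quat(o['tool_rot']).as_matrix(); print(M.round(3))
v=lambda x,y:(145+(x+.5)/6-.5,160+(y+.5)/6-.5)
s=lambda x,y:(310+(x+.5)/10-.5,170+(y+.5)/10-.5)
print('far plate body top'); 
for q in [(300,150),(600,153),(300,210),(598,214)]: print(ray(c,s(*q),.058))
for q in [(232,150),(232,208)]: print('tab',ray(c,s(*q),.053))
print('near');
for q in [(230,345),(597,350),(595,412),(228,402)]: print(ray(c,s(*q),.058))
print('stand base');
for q in [(170,497),(572,505),(570,145),(172,133)]: print(ray(c,s(*q),.006))
print('posts')
P=[ray(c,v(*q),.049)[:2] for q in [(172,150),(325,110),(225,382),(382,343)]]; print(P, np.mean(P,0))
print('disc',ray(c,v(282,268),.042))
print('knob',ray(c,v(150,426),.086))
print('viewer corners',[ray(c,v(*q),.036)[:2] for q in [(68,130),(448,58),(524,485),(138,557)]])
E
```

```text
[[ 0.941 -0.001  0.338]
 [-0.338 -0.001  0.941]
 [-0.    -1.    -0.002]]
far plate body top
[ 0.54285489 -0.04828204  0.058     ]
[ 0.54419595 -0.11982215  0.058     ]
[ 0.52832461 -0.04815526  0.058     ]
[ 0.52939015 -0.1190376   0.058     ]
tab [ 0.54346761 -0.03299791  0.053     ]
tab [ 0.52936092 -0.0329135   0.053     ]
near
[ 0.49542676 -0.03133485  0.058     ]
[ 0.49666983 -0.11812185  0.058     ]
[ 0.48186341 -0.11734293  0.058     ]
[ 0.48183166 -0.03078341  0.058     ]
stand base
[ 0.46620502 -0.02578188  0.006     ]
[ 0.46694261 -0.12474446  0.006     ]
[ 0.55734956 -0.12602543  0.006     ]
[ 0.55752378 -0.02659923  0.006     ]
posts
[array([0.53324738, 0.34658263]), array([0.55123601, 0.28690083]), array([0.44146385, 0.32062262]), array([0.45848258, 0.26017202])] [0.49610746 0.30356952]
disc [0.48827552 0.30159672 0.042     ]
knob [0.41956941 0.34254072 0.086     ]
viewer corners [array([0.54291208, 0.39078073]), array([0.57709414, 0.23978964]), array([0.40558377, 0.20315391]), array([0.37355136, 0.35255755])]
```

Request:
arm_command(plan=[[[0.85,-1.8,0],-1],[[1.7,-3.6,0],-2],[[2.55,-5.4,0],-3],[[3.4,-7.2,0],-4],[[4.25,-9,0],-5]], fingers=-0.15, force=15)

```text
time: 0.65
position: [0.3178, 0.3615, 0.2224]
tool_rot: [0.654, -0.27, 0.27, -0.653]
ft_force: [1.0, -0.0, -0.4]
grip_width: 0.0547
```

Request:
arm_command(plan=[[[0.85,-1.8,0],-1],[[1.7,-3.6,0],-2],[[2.55,-5.4,0],-3],[[3.4,-7.2,0],-4],[[4.25,-9,0],-5]])

```text
time: 1.15
position: [0.4241, 0.1363, 0.2226]
tool_rot: [-0.579, 0.405, -0.405, 0.579]
ft_force: [0.0, 0.9, 0.3]
grip_width: 0.0371
```

Request:
arm_command(plan=[[[0.9,-1.8,0],-1],[[1.8,-3.6,0],-2],[[2.7,-5.4,0],-3],[[3.6,-7.2,-0.5],-4],[[4.5,-8.76,-1],-4]])

```text
time: 1.65
position: [0.537, -0.0831, 0.1976]
tool_rot: [-0.5, 0.499, -0.5, 0.501]
ft_force: [0.0, -0.4, 1.2]
grip_width: 0.0367
```

```bash
python3 - <<'E'
from h import *
c=snap('wrist','w1'); o=get_obs(); print(o['position'],-c['R'].T@c['t'])
for X in [(.536,-.076,.058),(.536,-.033,.053),(.529,-.033,.053),(.543,-.033,.053),(.536,-.048,.058)]: print(X,proj(c,X))
E
```

```text
[ 0.54153991 -0.09006405  0.19559364] [ 0.53797961 -0.01733568  0.35915634]
(0.536, -0.076, 0.058) [248.91860778 173.93674664]
(0.536, -0.033, 0.053) [248.92963694 132.16973555]
(0.529, -0.033, 0.053) [242.16500333 132.16108197]
(0.543, -0.033, 0.053) [255.69397447 132.17838876]
(0.536, -0.048, 0.058) [248.90535321 147.23371932]
```

View pics/w1.png

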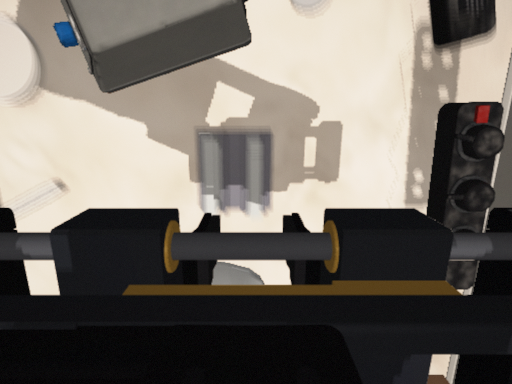

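Request:
arm_command(plan=[[[0,0,0],0],[[0,0,0],0]])

```text
time: 1.9
position: [0.5352, -0.0803, 0.197]
tool_rot: [0.501, -0.5, 0.498, -0.501]
ft_force: [-0.7, -0.8, 0.1]
grip_width: 0.037
```

```bash
python3 - <<'E'
from h import *
c=snap('wrist','w2'); o=get_obs(); print(o['position'],o['q'],-c['R'].T@c['t'],c['R'].round(3).tolist())
for X in [(.536,-.033,.053),(.529,-.033,.053),(.543,-.033,.053),(.536,-.048,.058)]: print(X,proj(c,X))
p=c['pixels'][:,:,::-1]; cv2.imwrite('pics/w2c.png',cv2.resize(p[110:240,180:310],(600,600),interpolation=cv2.INTER_CUBIC))
E
```

```text
[ 0.53513733 -0.0796759   0.19735001] [-3.54624734e-01  4.48470059e-01  1.66953246e+00  3.90761112e-04
  1.02549340e+00 -3.59696831e-01] [ 0.53665632 -0.01482483  0.35866576] [[1.0, 0.003, -0.003], [0.004, -0.971, 0.241], [-0.002, -0.241, -0.971]]
(0.536, -0.033, 0.053) [251.15716184 135.13270751]
(0.529, -0.033, 0.053) [244.39804302 135.11062977]
(0.543, -0.033, 0.053) [257.9168669  135.15478717]
(0.536, -0.048, 0.058) [251.10012571 150.19247027]
```

View pics/w2c.png

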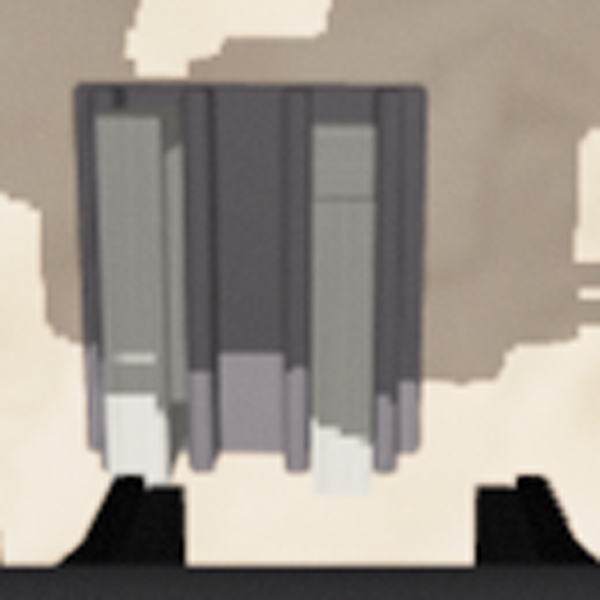

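Request:
arm_command(plan=[[[0.16,-0.06,-1.5],0],[[0.16,-0.06,-3],0],[[0.16,-0.06,-4.5],0],[[0.16,-0.06,-5.2],0],[[0.16,-0.06,-5.2],0]])

```text
time: 2.45
position: [0.5376, -0.0798, 0.0657]
tool_rot: [0.503, -0.5, 0.496, -0.501]
ft_force: [-1.1, -0.4, 0.4]
grip_width: 0.037
```

Request:
arm_command(plan=[[[0,0,0],0],[[0,0,0],0]])

```text
time: 2.65
position: [0.5412, -0.0819, 0.0692]
tool_rot: [-0.501, 0.498, -0.5, 0.502]
ft_force: [-0.8, 0.7, 0.6]
grip_width: 0.0373
```

```bash
python3 - <<'E'
from h import *
c=snap('wrist','w3'); o=get_obs(); print(o['position'],-c['R'].T@c['t'])
p=c['pixels'][:,:,::-1]; cv2.imwrite('pics/w3c.png',cv2.resize(p[100:260,160:340],(675,600),interpolation=cv2.INTER_CUBIC))
E
```

```text
[ 0.54129771 -0.08212924  0.06931738] [ 0.54170229 -0.01604765  0.23074324]
```

View pics/w3c.png

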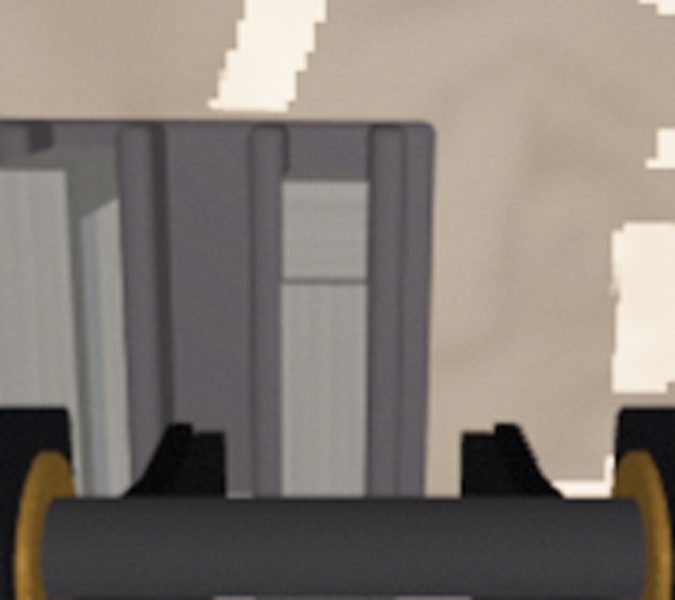

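Request:
arm_command(plan=[[[-0.12,0,-0.6],0],[[-0.12,0,-1.3],0],[[-0.12,0,-1.3],0],[[-0.12,0,-1.3],0]])

```text
time: 3.1
position: [0.5377, -0.0824, 0.036]
tool_rot: [-0.501, 0.499, -0.499, 0.501]
ft_force: [0.6, -0.3, 0.2]
grip_width: 0.0373
```

Request:
arm_command(plan=[[[0,0,0],0],[[0,0,0],0],[[0,0,0],0],[[0,0,0],0]], fingers=-1, force=10)

```text
time: 3.5
position: [0.5375, -0.0824, 0.0354]
tool_rot: [-0.501, 0.499, -0.499, 0.501]
ft_force: [0.3, 0.4, 3.3]
grip_width: 0.0139
```

```bash
python3 - <<'E'
from h import *
o=get_obs(); print(o)
E
```

```text
{'time': 3.5, 'q': array([-3.57657253e-01,  7.08792047e-01,  1.77465660e+00, -9.42029538e-06,
        6.57386224e-01, -3.61989189e-01]), 'joint_velocities': array([-0.00013334,  0.00038703,  0.00020391,  0.00179524, -0.0018624 ,
        0.00019085]), 'joint_torque': array([ 2.60013377e-02, -4.23126662e+01, -8.24830145e+00,  3.31054965e-02,
        7.69642205e-02, -3.03784345e-04]), 'position': array([ 0.53746118, -0.08236888,  0.03544316]), 'tool_rot': array([-0.50097488,  0.49866908, -0.4991588 ,  0.50119239]), 'ft_force': array([0.26231173, 0.35963609, 3.33943042]), 'moment': array([-0.10713143, -0.02273584,  0.02377523]), 'grip_width': 0.013916867789725219}
```

Request:
arm_command(plan=[[[0,0,0.4],0],[[0,0,1.2],0],[[0,0,2.2],0],[[0,0,3],0],[[0,0,3.2],0]], force=20)

```text
time: 4.0
position: [0.5385, -0.0827, 0.1176]
tool_rot: [-0.5, 0.497, -0.5, 0.502]
ft_force: [-0.2, -0.4, 0.2]
grip_width: 0.0137
```

Request:
arm_command(plan=[[[-1,0,0],0],[[-2,0,0],0],[[-3,0,0],0],[[-4,0,-0.5],0],[[-4.3,0,-1.5],0]])

```text
time: 4.5
position: [0.4272, -0.0816, 0.0781]
tool_rot: [0.501, -0.499, 0.499, -0.501]
ft_force: [1.4, 0.3, -1.6]
grip_width: 0.0137
```

Request:
arm_command(plan=[[[0,0,-1],0],[[0,0,-1.5],0],[[0,0,-1.7],0],[[0,0,-1.7],0]])

```text
time: 4.9
position: [0.4292, -0.0821, 0.0344]
tool_rot: [0.501, -0.5, 0.498, -0.501]
ft_force: [-0.7, -0.4, -0.9]
grip_width: 0.0138
```

```bash
python3 - <<'E'
from h import *
c=snap('scene','sc4'); o=get_obs(); print(o['position'],o['ft_force'],o['grip_width'])
p=c['pixels'][:,:,::-1]; cv2.imwrite('pics/sc4c.png',cv2.resize(p[200:340,200:360],(800,600)[:2],interpolation=cv2.INTER_CUBIC))
E
```

```text
[ 0.42963149 -0.08223277  0.03493041] [ 0.00327897  0.78440739 -0.57549868] 0.01395308764201331
```

View pics/sc4c.png

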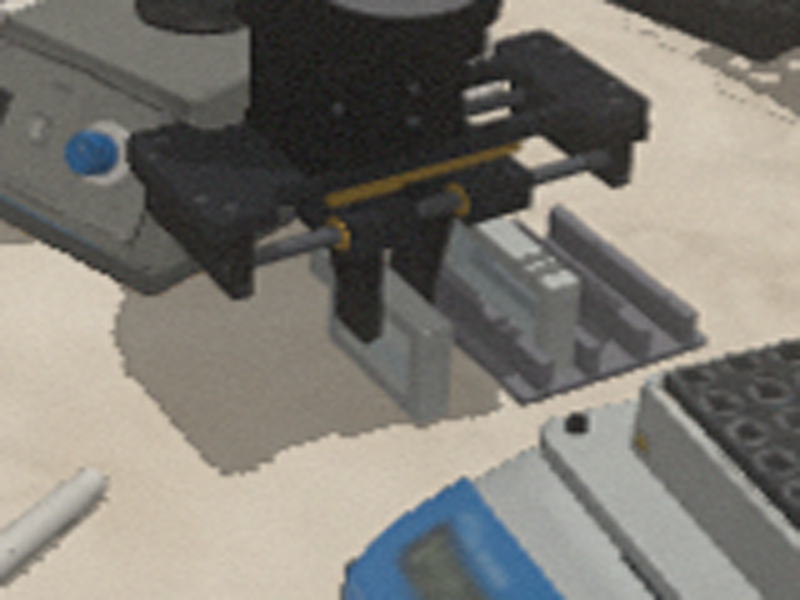

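Request:
arm_command(plan=[[[0,0,-0.1],0],[[0,0,-0.16],0],[[0,0,-0.2],0],[[0,0,-0.2],0]])

```text
time: 5.35
position: [0.4299, -0.0823, 0.0302]
tool_rot: [-0.501, 0.499, -0.499, 0.501]
ft_force: [0.8, 0.1, -0.8]
grip_width: 0.0138
```

```bash
python3 - <<'E'
from h import *
o=get_obs(); print(o['position'],o['ft_force'])
c=ld('top0')
for uv in [(235,205),(238,210),(236,200),(246,268),(291,186),(311,250)]: print(uv,ray(c,uv,.128),ray(c,uv,.1))
E
```

```text
[ 0.42986018 -0.08233106  0.03022851] [ 0.84478979  0.07475261 -0.83514474]
(235, 205) [0.47517895 0.1959194  0.128     ] [0.4797966 0.1967682 0.1      ]
(238, 210) [0.46427988 0.18899155 0.128     ] [0.46859661 0.18964907 0.1       ]
(236, 200) [0.48636779 0.19409491 0.128     ] [0.49129435 0.19489333 0.1       ]
(246, 268) [0.33935221 0.16787025 0.128     ] [0.34021975 0.16794462 0.1       ]
(291, 186) [0.5212803  0.07342814 0.128     ] [0.52717078 0.07089502 0.1       ]
(311, 250) [0.38132745 0.0286411  0.128     ] [0.38335391 0.02487144 0.1       ]
```

Request:
arm_command(plan=[[[0,0,-0.04],0],[[0,0,-0.06],0],[[0,0,-0.06],0]])

```text
time: 5.65
position: [0.4299, -0.0823, 0.0294]
tool_rot: [-0.501, 0.499, -0.499, 0.501]
ft_force: [-0.4, 0.5, 8.7]
grip_width: 0.0139
```

Request:
arm_command(plan=[[[0,0,0.02],0],[[0,0,0.02],0],[[0,0,0.02],0],[[0,0,0.02],0]], fingers=-0.15)

```text
time: 6.05
position: [0.4297, -0.0823, 0.0289]
tool_rot: [0.501, -0.499, 0.499, -0.501]
ft_force: [-0.7, -0.2, -0.1]
grip_width: 0.0342
```

Request:
arm_command(plan=[[[0,0,0.2],0],[[0,0,0.45],0],[[0,0,0.5],0],[[0,0,0.5],0]])

```text
time: 6.45
position: [0.43, -0.0824, 0.042]
tool_rot: [-0.501, 0.499, -0.499, 0.501]
ft_force: [-0.2, 0.0, -0.3]
grip_width: 0.037
```

```bash
python3 - <<'E'
from h import *
c=snap('scene','sc5'); o=get_obs(); print(o['position'],o['ft_force'],o['grip_width'])
p=c['pixels'][:,:,::-1]; cv2.imwrite('pics/sc5c.png',cv2.resize(p[200:340,200:360],(800,600)[:2],interpolation=cv2.INTER_CUBIC))
E
```

```text
[ 0.42986324 -0.08236461  0.0418542 ] [ 0.40445113 -0.28756525 -0.07013363] 0.036903770191442815
```

View pics/sc5c.png

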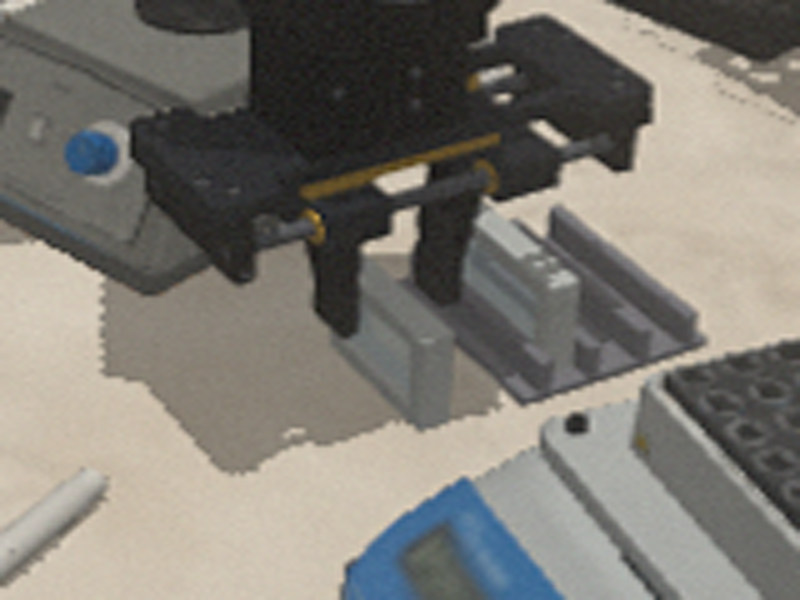

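Request:
arm_command(plan=[[[-0.3,0,0],0],[[-0.45,0,0],0],[[-0.6,0,0],0],[[-0.75,0,0],0],[[-0.9,0,0],0]])

```text
time: 7.0
position: [0.4068, -0.0823, 0.0415]
tool_rot: [0.501, -0.499, 0.499, -0.501]
ft_force: [-0.8, -0.2, -0.7]
grip_width: 0.037
```

```bash
python3 - <<'E'
from h import *
c=snap('scene','sc6'); o=get_obs(); print(o['position'],o['ft_force'],o['grip_width'])
p=c['pixels'][:,:,::-1]; cv2.imwrite('pics/sc6c.png',cv2.resize(p[200:340,200:360],(800,600)[:2],interpolation=cv2.INTER_CUBIC))
E
```

```text
[ 0.40589235 -0.08196067  0.04145967] [-0.33177104  0.69332255 -0.10866669] 0.03698119235652446
```

View pics/sc6c.png

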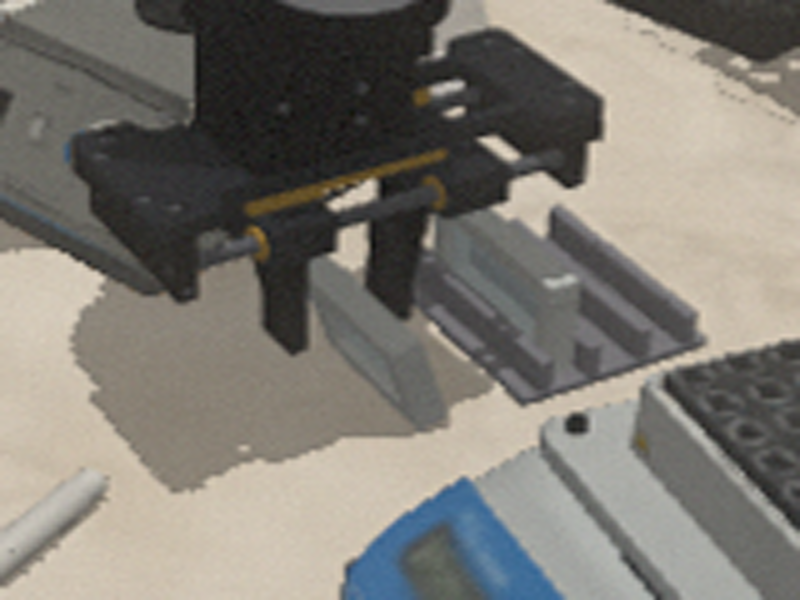

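Request:
arm_command(plan=[[[-0.1,0,0],0],[[-0.2,0,0],0],[[-0.2,0,0],0]])

```text
time: 7.35
position: [0.4018, -0.0822, 0.0415]
tool_rot: [0.501, -0.499, 0.499, -0.501]
ft_force: [-0.4, -1.0, 0.4]
grip_width: 0.0368
```

```bash
python3 - <<'E'
from h import *
c=snap('scene','sc7'); o=get_obs(); print(o['position'],o['ft_force'],o['grip_width'])
p=c['pixels'][:,:,::-1]; cv2.imwrite('pics/sc7c.png',cv2.resize(p[200:340,200:360],(800,600)[:2],interpolation=cv2.INTER_CUBIC))
E
```

```text
[ 0.40211448 -0.08229898  0.04154501] [ 0.58453404 -0.60670581 -0.19444032] 0.03708139651170581
```

View pics/sc7c.png

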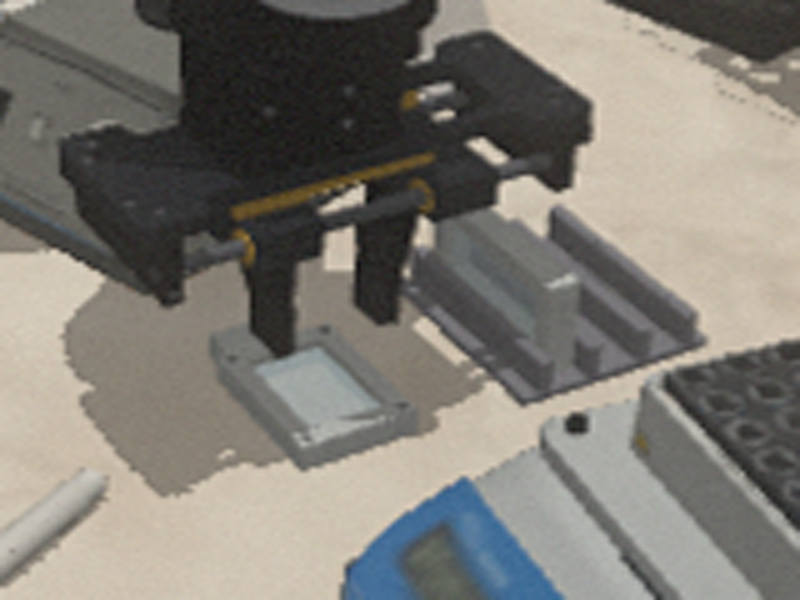

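Request:
arm_command(plan=[[[0,0,1.5],0],[[0,-0.5,3],0],[[0,-1,4],0],[[0,-1,4],0],[[0,-1,4],0]], fingers=1)

```text
time: 7.9
position: [0.4023, -0.1073, 0.1417]
tool_rot: [-0.501, 0.499, -0.499, 0.501]
ft_force: [0.2, -0.4, -0.5]
grip_width: 0.0692
```

Request:
arm_command(plan=[[[0,0,0],0],[[0,0,0],0]])

```text
time: 8.1
position: [0.4012, -0.1064, 0.1404]
tool_rot: [0.501, -0.5, 0.498, -0.501]
ft_force: [-0.2, -0.5, -0.9]
grip_width: 0.083
```

```bash
python3 - <<'E'
from h import *
c=snap('wrist','w8'); t=snap('top','t8');o=get_obs(); print(o['position'],o['q'],-c['R'].T@c['t'])
p=c['pixels'][:,:,::-1]; cv2.imwrite('pics/w8c.png',cv2.resize(p[60:260,150:400],(750,600),interpolation=cv2.INTER_CUBIC))
p=t['pixels'][:,:,::-1]; cv2.imwrite('pics/t8c.png',cv2.resize(p[180:280,290:410],(720,600),interpolation=cv2.INTER_CUBIC))
E
```

```text
[ 0.40151815 -0.10660071  0.14057718] [-5.30043314e-01  3.99736068e-01  2.02236775e+00  1.10484995e-04
  7.22199047e-01 -5.34738386e-01] [ 0.40265541 -0.04095665  0.30209474]
```

View pics/w8c.png

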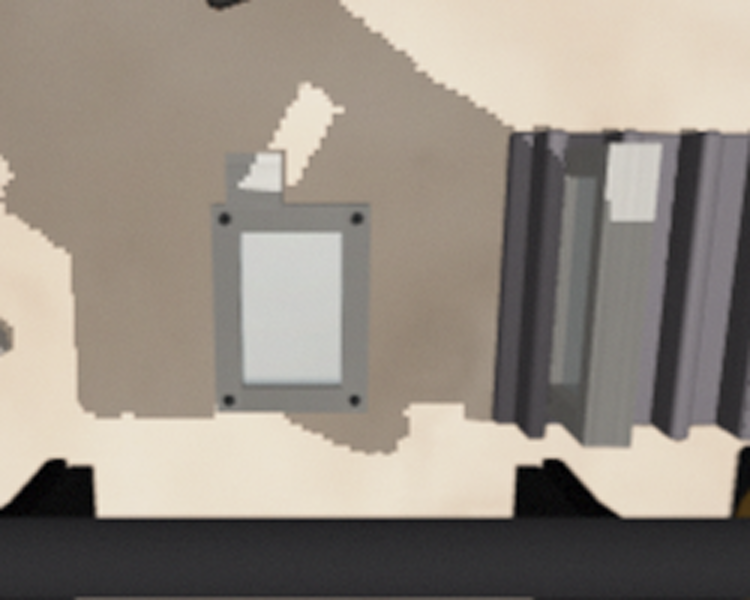

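View pics/t8c.png

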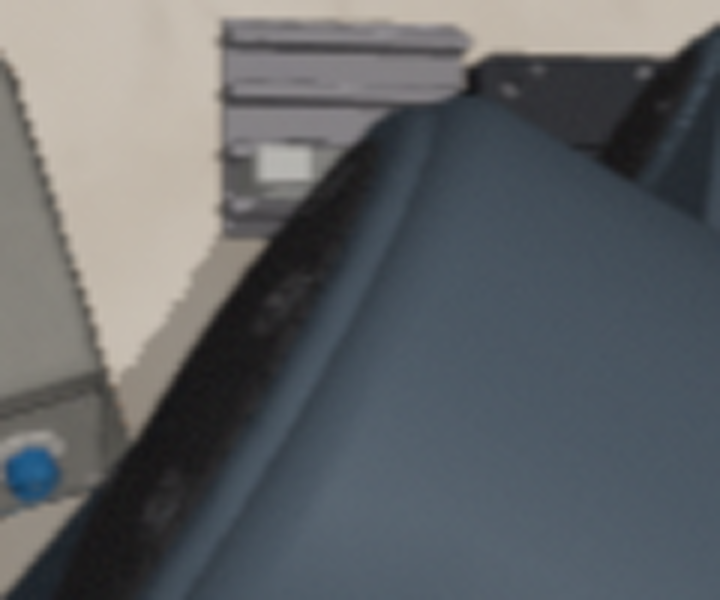

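```bash
python3 - <<'E'
from h import *
c=ld('w8'); s=lambda x,y:(150+(x+.5)/3-.5,60+(y+.5)/3-.5)
A=[ray(c,s(*q),.014)[:2] for q in [(211,204),(370,204),(366,411),(215,411),(227,152),(284,152)]]
for a in A: print(a.round(4))
m=np.mean(A[:4],0); print('body centre',m)
f=[ray(c,s(*q),.14)[:2] for q in [(95,467),(515,467)]]; print('finger',f,np.mean(f,0))
E
```

```text
[ 0.3716 -0.0509]
[ 0.423  -0.0507]
[ 0.4232 -0.1201]
[ 0.3715 -0.1204]
[ 0.377  -0.0347]
[ 0.3952 -0.0346]
body centre [ 0.39731421 -0.08552908]
finger [array([ 0.3613466, -0.0971327]), array([ 0.44359259, -0.0967002 ])] [ 0.4024696  -0.09691645]
```

Request:
arm_command(plan=[[[-0.18,0.66,-1],0],[[-0.18,1.32,-2.5],0],[[-0.18,1.32,-4],0],[[-0.18,1.32,-5],0],[[-0.18,1.32,-5.1],0]])

```text
time: 8.7
position: [0.396, -0.0732, 0.0113]
tool_rot: [0.502, -0.501, 0.497, -0.5]
ft_force: [-0.5, -0.3, 0.1]
grip_width: 0.0866
```

Request:
arm_command(plan=[[[0,0,0],0],[[0,0,-0.2],0],[[0,0,-0.32],0],[[0,0,-0.32],0]])

```text
time: 9.1
position: [0.3982, -0.0746, 0.0066]
tool_rot: [-0.501, 0.498, -0.499, 0.501]
ft_force: [-0.1, -0.2, 0.4]
grip_width: 0.0866
```

```bash
python3 - <<'E'
from h import *
c=snap('wrist','w9'); s=snap('scene','sc9'); o=get_obs(); print(o['position'],o['ft_force'],o['grip_width'])
p=c['pixels'][:,:,::-1]; cv2.imwrite('pics/w9c.png',cv2.resize(p[60:260,130:380],(750,600),interpolation=cv2.INTER_CUBIC))
p=s['pixels'][:,:,::-1]; cv2.imwrite('pics/sc9c.png',cv2.resize(p[200:340,200:360],(800,600)[:2],interpolation=cv2.INTER_CUBIC))
E
```

```text
[ 0.39803701 -0.07449479  0.00661536] [-0.81731399 -0.16222924  0.08680219] 0.08666788625108128
```

View pics/w9c.png

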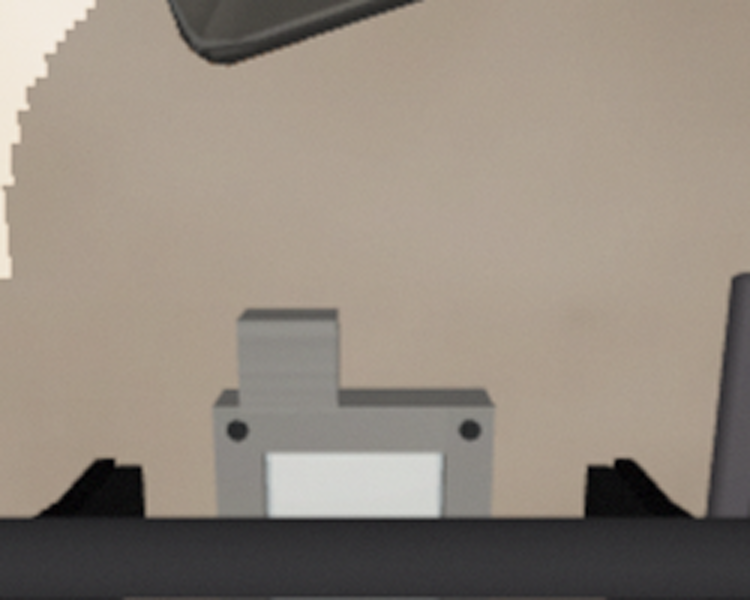

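View pics/sc9c.png

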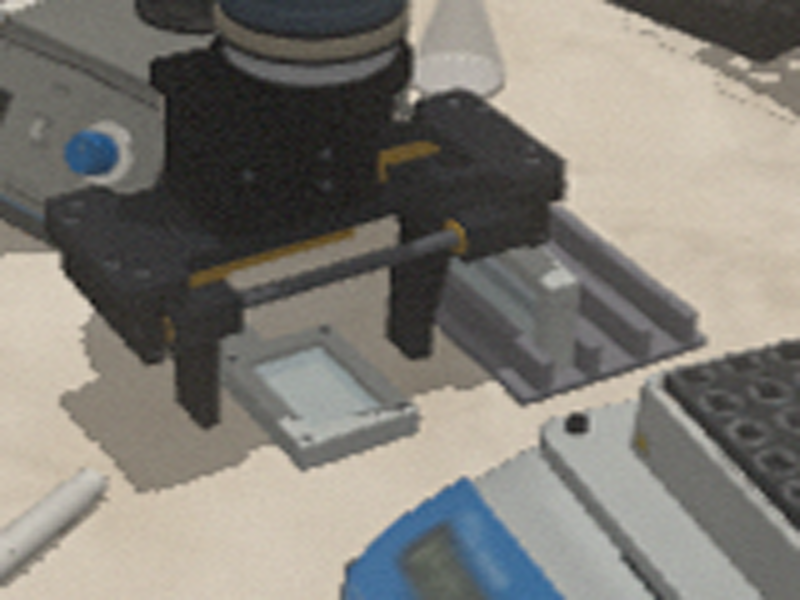

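Request:
arm_command(plan=[[[-0.08,0,-0.06],0],[[-0.08,0,-0.06],0],[[-0.08,0,-0.06],0],[[-0.08,0,-0.06],0],[[-0.08,0,-0.06],0]], fingers=-1, force=10)

```text
time: 9.7
position: [0.3958, -0.0743, 0.0046]
tool_rot: [-0.501, 0.499, -0.499, 0.501]
ft_force: [-0.4, -0.4, 0.5]
grip_width: 0.0545
```

Request:
arm_command(plan=[[[0,0,0],0],[[0,0,0],0]], force=30)

```text
time: 9.9
position: [0.3958, -0.0743, 0.0046]
tool_rot: [-0.501, 0.499, -0.499, 0.501]
ft_force: [-0.1, -0.0, 0.4]
grip_width: 0.0515
```

Request:
arm_command(plan=[[[0,0,0.5],0],[[0,0,2],0],[[0,0,4],0],[[0,0,6],0],[[0,0.5,7.8],0]])

```text
time: 10.4
position: [0.3959, -0.0624, 0.2018]
tool_rot: [-0.501, 0.499, -0.5, 0.501]
ft_force: [1.3, -0.5, -0.9]
grip_width: 0.0515
```

Request:
arm_command(plan=[[[0.4,1,0],-1],[[0.8,2.5,0],-2.2],[[1.2,4,0],-3.5],[[1.6,5.6,0],-5],[[2.0,7.2,0],-6.5]])

```text
time: 10.9
position: [0.4449, 0.1176, 0.1994]
tool_rot: [-0.342, 0.619, -0.619, 0.342]
ft_force: [1.5, 0.5, -1.2]
grip_width: 0.0518
```

Request:
arm_command(plan=[[[0.5,1.8,0],-1.6],[[1,3.6,0],-3.2],[[1.4,5.4,0],-4.9],[[1.8,6.8,0],-6.6],[[2.05,7.4,0],-8.2]])

```text
time: 11.4
position: [0.4966, 0.3048, 0.1991]
tool_rot: [-0.108, 0.699, -0.698, 0.109]
ft_force: [0.2, -0.1, -0.3]
grip_width: 0.0515
```

Request:
arm_command(plan=[[[0,0,-0.6],0],[[0,0,-1.5],0],[[0,0,-1.5],0],[[0,0,-1.5],0]])

```text
time: 11.8
position: [0.4959, 0.3008, 0.1616]
tool_rot: [0.11, -0.698, 0.699, -0.109]
ft_force: [0.5, 0.3, -0.8]
grip_width: 0.0515
```

```bash
python3 - <<'E'
from h import *
c=snap('wrist','w10'); t=snap('top','t10'); s=snap('scene','sc10'); o=get_obs(); print(o['position'],o['q'],o['ft_force'],o['grip_width'])
from scipy.spatial.transform import Rotation as Ro
M=Ro.from_quat(o['tool_rot']).as_matrix(); print(np.degrees(np.arctan2(M[1,2],M[0,2])))
E
```

```text
[0.49726904 0.30118021 0.16312037] [3.52449385e-01 5.42867305e-01 1.60409281e+00 4.12449070e-05
 9.92631392e-01 1.61296743e+00] [-0.34858497  0.2280556  -0.65385559] 0.05177078735233664
-72.22364654147458
```

View pics/w10.png

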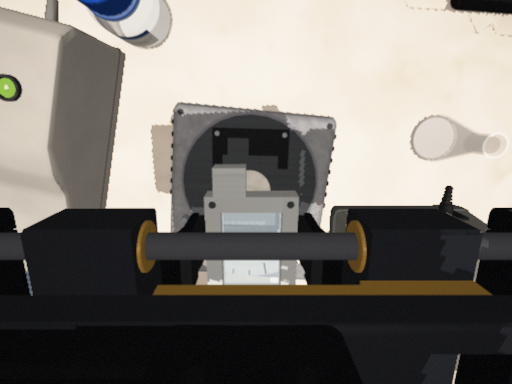

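View pics/sc10.png

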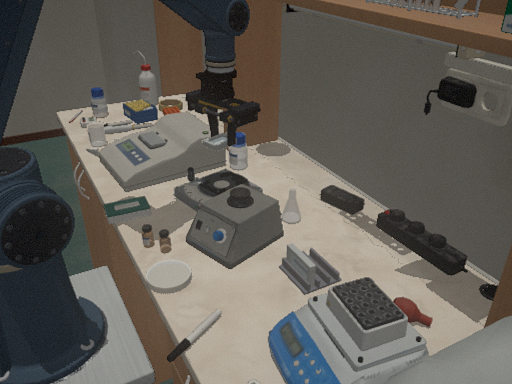

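View pics/t10.png

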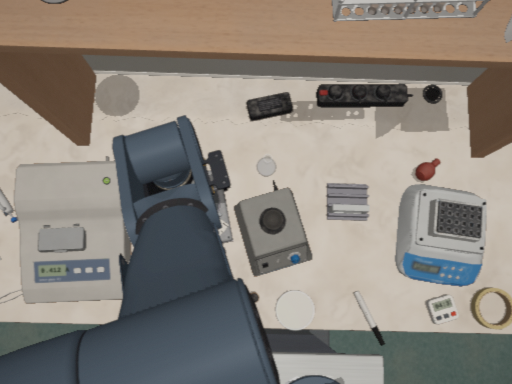

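```bash
python3 - <<'E'
from h import *
c=ld('w10'); p=c['pixels'][:,:,::-1]
cv2.imwrite('pics/w10c.png',cv2.resize(p[100:220,180:330],(750,600),interpolation=cv2.INTER_CUBIC))
E
```

```text
(no output)
```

View pics/w10c.png

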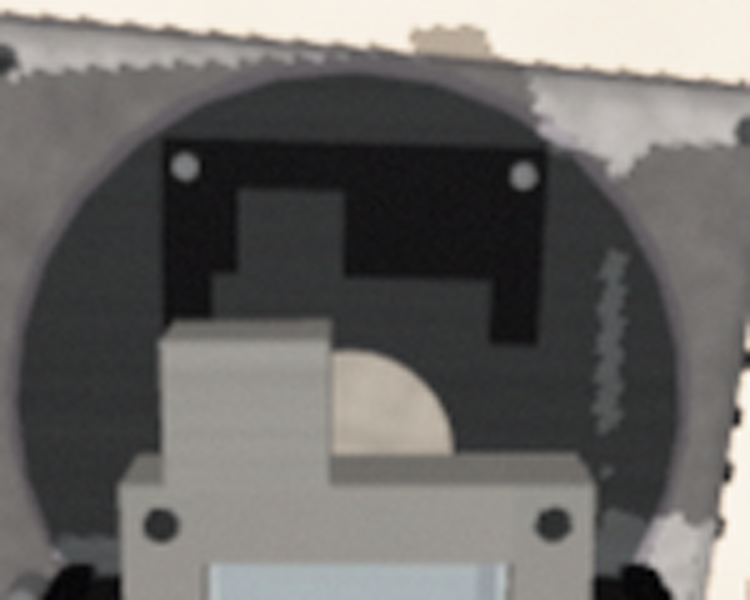

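```bash
python3 - <<'E'
from h import *
c=ld('w10'); o=get_obs(); s=lambda x,y:(180+(x+.5)/5-.5,100+(y+.5)/5-.5)
cam=-c['R'].T@c['t']; print(cam,o['position'])
R=lambda q,z: ray(c,s(*q),z)[:2]
a,b=R((163,141),.048),R((545,150.5),.048)
d=(a-b)/np.linalg.norm(a-b); print('frame',a,b,np.linalg.norm(a-b)); ny=d; nx=np.array([d[1],-d[0]]); print('ang',np.degrees(np.arctan2(nx[1],nx[0])))
print('axis from frame',(a+b)/2-.053*nx)
t1,t2=R((237,188),.048),R((345,190),.048); print('tab pocket w',np.linalg.norm(t1-t2)); 
print('axis from tab', (t1+t2)/2-.0442*nx-.012*ny)
w1,w2=R((211,275),.042),R((491,280),.042); print('body pocket w',np.linalg.norm(w1-w2),'axis y',(w1+w2)/2-.0282*nx)
# plate: top z = tcp+.0094 
z=o['position'][2]-.005+.014
p1,p2=R((118,487),z),R((597,487),z); e=(p1-p2)/np.linalg.norm(p1-p2); px=np.array([e[1],-e[0]])
print('plate w',np.linalg.norm(p1-p2),'ang',np.degrees(np.arctan2(px[1],px[0])),'mid',(p1+p2)/2-.027*px)
q1,q2=R((159,341),z),R((330,341),z); print('tab w',np.linalg.norm(q1-q2),'mid',(q1+q2)/2-.043*px-.012*e)
E
```

```text
[0.55990624 0.32116207 0.32303216] [0.49726904 0.30118021 0.16312037]
frame [0.53884373 0.35210334] [0.55880712 0.28412324] 0.07085076628857667
ang 16.36567712019053
axis from frame [0.49797283 0.30317966]
tab pocket w 0.020167527920168172
axis from tab [0.4986617  0.30296548]
body pocket w 0.054232965906414465 axis y [0.49752802 0.30305619]
plate w 0.05163201920877052 ang 17.756814563246426 mid [0.49388882 0.29993123]
tab w 0.01797399121160062 mid [0.49386166 0.29979814]
```

Request:
arm_command(plan=[[[0.16,0.13,-0.6],-0.28],[[0.16,0.13,-1.6],-0.28],[[0.16,0.13,-2.8],-0.28],[[0.16,0.13,-3.5],-0.28],[[0.16,0.13,-3.5],-0.28]])

```text
time: 12.45
position: [0.4988, 0.3036, 0.0716]
tool_rot: [0.102, -0.7, 0.7, -0.098]
ft_force: [0.4, 0.0, -1.3]
grip_width: 0.0517
```

Request:
arm_command(plan=[[[0,0,0],0],[[0,0,0],0],[[0,0,0],0]])

```text
time: 12.75
position: [0.5016, 0.3048, 0.0758]
tool_rot: [-0.1, 0.7, -0.7, 0.102]
ft_force: [-0.1, 0.3, -0.7]
grip_width: 0.0515
```

```bash
python3 - <<'E'
from h import *
c=snap('wrist','w11'); t=snap('top','t11'); s=snap('scene','sc11'); o=get_obs(); print(o['position'],o['ft_force'],o['grip_width'])
p=c['pixels'][:,:,::-1]
cv2.imwrite('pics/w11c.png',cv2.resize(p[90:230,170:345],(750,600),interpolation=cv2.INTER_CUBIC))
p=s['pixels'][:,:,::-1]; cv2.imwrite('pics/sc11c.png',cv2.resize(p[70:270,140:340],(600,600)[:2],interpolation=cv2.INTER_CUBIC))
E
```

```text
[0.50104542 0.30457734 0.07543307] [ 0.46094122 -0.65456123 -1.09851309] 0.05185559559314934
```

View pics/w11c.png

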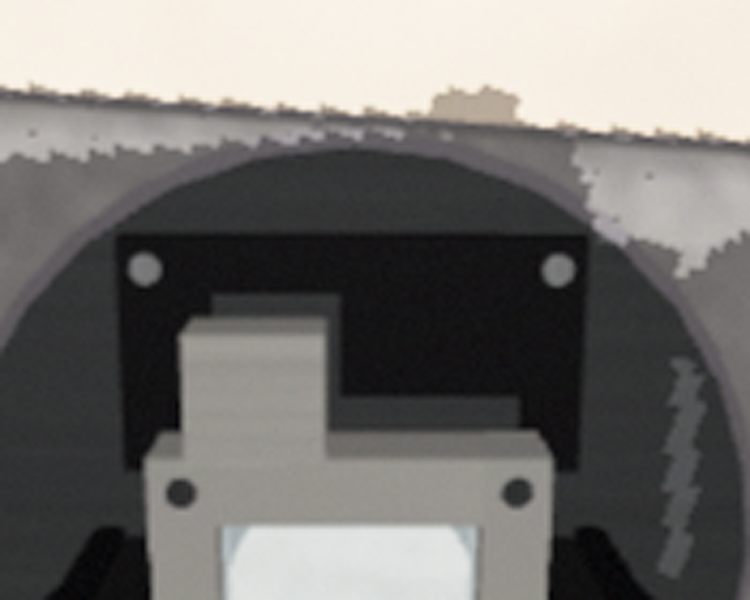

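View pics/sc11c.png

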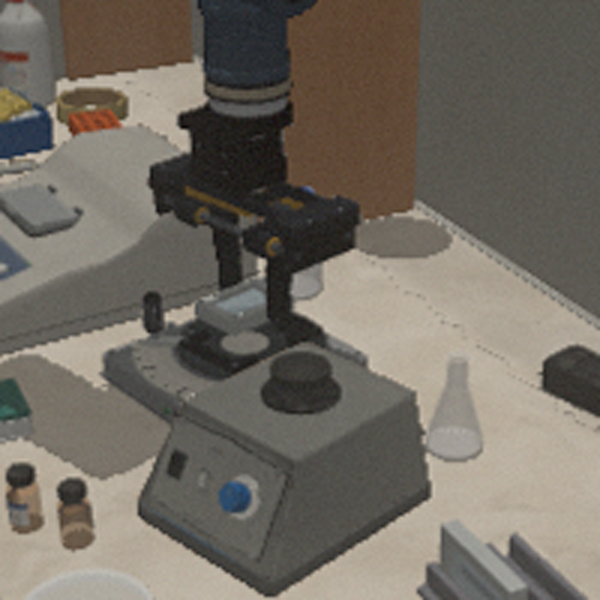

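```bash
cat > m.py <<'E'
from h import *
def meas(fn,x0,y0,k,fr,tb,pl,pt,zt,zo=.014):
    c=ld(fn); s=lambda q:(x0+(q[0]+.5)/k-.5,y0+(q[1]+.5)/k-.5)
    R=lambda q,z: ray(c,s(q),z)[:2]
    a,b=R(fr[0],.048),R(fr[1],.048); d=(a-b)/np.linalg.norm(a-b); nx=np.array([d[1],-d[0]])
    print('nest ang',np.degrees(np.arctan2(nx[1],nx[0])),'w',np.linalg.norm(a-b),'axis',(a+b)/2-.053*nx)
    t1,t2=R(tb[0],.048),R(tb[1],.048); print(' tab w',np.linalg.norm(t1-t2),'axis',(t1+t2)/2-.0442*nx-.012*d)
    p1,p2=R(pl[0],zt),R(pl[1],zt); e=(p1-p2)/np.linalg.norm(p1-p2); px=np.array([e[1],-e[0]])
    m1=(p1+p2)/2-.027*px
    print('plate ang',np.degrees(np.arctan2(px[1],px[0])),'w',np.linalg.norm(p1-p2),'mid',m1)
    q1,q2=R(pt[0],zt),R(pt[1],zt); m2=(q1+q2)/2-.043*px-.012*e; print(' tab w',np.linalg.norm(q1-q2),'mid',m2)
    D=((a+b)/2-.053*nx)-(m1+m2)/2
    print('delta m',D,'units',D/.025,'in nest frame mm',1e3*D@nx,1e3*D@d)
E
python3 - <<'E'
from m import *
meas('w11',170,90,600/140,[(117,235),(588,236.5)],[(211,293),(341,293)],[(145,462),(553,462)],[(181,333),(327,333)],.0754+.0094)
E
```

```text
nest ang 16.17271909477413 w 0.07113129395619114 axis [0.49820193 0.30316927]
 tab w 0.01984904576748239 axis [0.49838276 0.30286012]
plate ang 16.352908128362344 w 0.05189359239580553 mid [0.49881765 0.30373482]
 tab w 0.018104409702223153 mid [0.49944701 0.30369127]
delta m [-0.0009304  -0.00054378] units [-0.03721583 -0.02175125] in nest frame mm -1.0450381557784094 -0.26311515377023814
```

Request:
arm_command(plan=[[[-0.04,-0.02,-0.3],0],[[-0.04,-0.02,-0.7],0],[[-0.04,-0.02,-0.7],0],[[-0.04,-0.02,-0.7],0],[[-0.04,-0.02,-0.7],0]])

```text
time: 13.4
position: [0.4996, 0.3039, 0.0569]
tool_rot: [-0.101, 0.7, -0.7, 0.101]
ft_force: [0.0, 0.1, -0.7]
grip_width: 0.0516
```

```bash
python3 - <<'E'
from h import *
c=snap('wrist','w12'); o=get_obs(); print(o['position'],o['ft_force'],o['grip_width'])
p=c['pixels'][:,:,::-1]
cv2.imwrite('pics/w12c.png',cv2.resize(p[90:230,170:345],(750,600),interpolation=cv2.INTER_CUBIC))
E
```

```text
[0.49972085 0.30391353 0.05705455] [-0.29110283 -0.5612426   0.00488998] 0.05190912281143833
```

View pics/w12c.png

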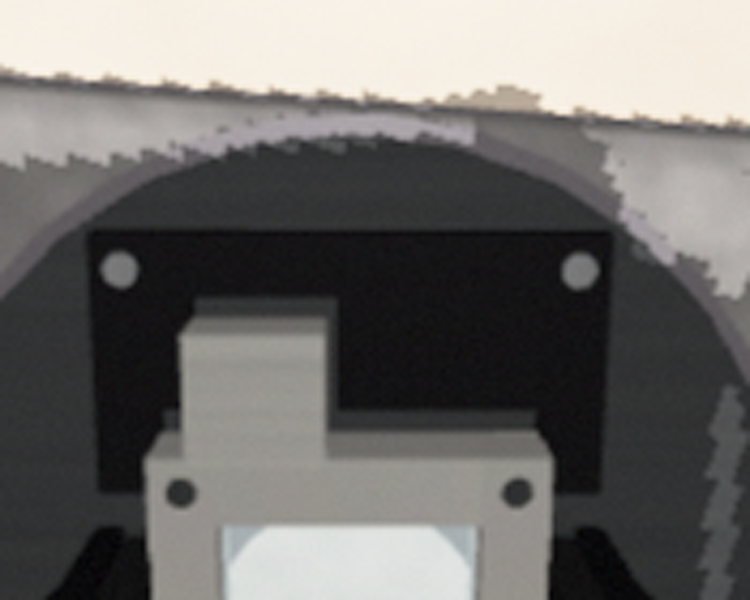

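```bash
python3 - <<'E'
from m import *
meas('w12',170,90,600/140,[(88,231),(612,232.5)],[(194,298),(337,298)],[(145,462),(553,462)],[(181,333),(327,333)],.0570+.0094)
c=ld('w12'); o=get_obs()
# predicted pixel of points at plate BOTTOM & nest
E
```

```text
nest ang 16.19851427947649 w 0.07111231861648357 axis [0.49828407 0.3032739 ]
 tab w 0.019656716702417754 axis [0.49814076 0.30281062]
plate ang 16.357948147884326 w 0.05168620390478221 mid [0.49705348 0.30290994]
 tab w 0.018025710012452525 mid [0.49764072 0.30280281]
delta m [0.00093697 0.00041752] units [0.03747874 0.01670085] in nest frame mm 1.0162458951847795 0.13956341436452457
```

Request:
arm_command(plan=[[[0.02,0.01,0],0],[[0.02,0.01,-0.1],0],[[0.02,0.01,-0.16],0],[[0.02,0.01,-0.2],0],[[0.02,0.01,-0.2],0]])

```text
time: 13.95
position: [0.4999, 0.304, 0.0518]
tool_rot: [0.101, -0.7, 0.7, -0.101]
ft_force: [0.4, -0.1, -1.7]
grip_width: 0.0515
```

Request:
arm_command(plan=[[[0,0,-0.04],0],[[0,0,-0.08],0],[[0,0,-0.08],0]])

```text
time: 14.25
position: [0.5, 0.3041, 0.0499]
tool_rot: [0.101, -0.7, 0.7, -0.101]
ft_force: [-0.6, -0.5, -0.9]
grip_width: 0.0513
```

Request:
arm_command(plan=[[[0,0,-0.04],0],[[0,0,-0.08],0],[[0,0,-0.08],0]])

```text
time: 14.55
position: [0.5, 0.3041, 0.0479]
tool_rot: [0.101, -0.7, 0.7, -0.101]
ft_force: [0.1, -0.0, -0.7]
grip_width: 0.0515
```

Request:
arm_command(plan=[[[0,0,-0.04],0],[[0,0,-0.06],0],[[0,0,-0.06],0]])

```text
time: 14.85
position: [0.5001, 0.3041, 0.0466]
tool_rot: [-0.101, 0.7, -0.7, 0.101]
ft_force: [0.3, 0.4, -0.2]
grip_width: 0.0516
```

Request:
arm_command(plan=[[[0,0,-0.03],0],[[0,0,-0.04],0],[[0,0,-0.04],0]])

```text
time: 15.15
position: [0.5001, 0.3041, 0.0466]
tool_rot: [-0.101, 0.7, -0.7, 0.101]
ft_force: [-1.3, -0.6, 6.1]
grip_width: 0.0515
```

```bash
python3 - <<'E'
from h import *
c=snap('wrist','w13'); o=get_obs(); print(o['position'],o['ft_force'],o['moment'],o['grip_width'])
p=c['pixels'][:,:,::-1]
cv2.imwrite('pics/w13c.png',cv2.resize(p[90:230,170:345],(750,600),interpolation=cv2.INTER_CUBIC))
E
```

```text
[0.50005823 0.30411408 0.04654519] [-1.88188639  0.17801172  6.20049001] [-0.15117543  0.43270881  0.00102294] 0.05151432953855913
```

View pics/w13c.png

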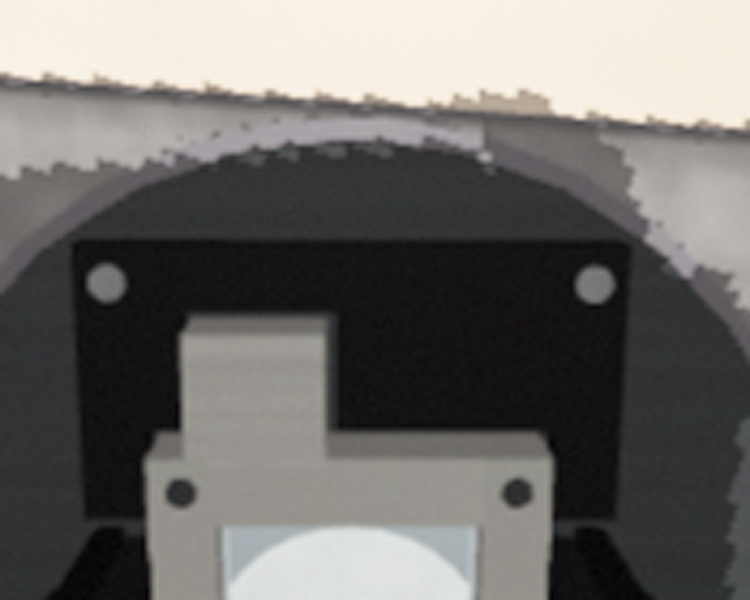

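Request:
arm_command(plan=[[[0,0,0],0],[[0,0,0],0],[[0,0,0],0]], fingers=0.5)

```text
time: 15.5
position: [0.5, 0.3041, 0.0454]
tool_rot: [0.101, -0.7, 0.7, -0.101]
ft_force: [-0.7, 0.3, 0.6]
grip_width: 0.0634
```

```bash
python3 - <<'E'
from h import *
c=snap('wrist','w14'); o=get_obs(); print(o['position'],o['ft_force'],o['moment'],o['grip_width'])
p=c['pixels'][:,:,::-1]
cv2.imwrite('pics/w14c.png',cv2.resize(p[90:230,170:345],(750,600),interpolation=cv2.INTER_CUBIC))
E
```

```text
[0.50002464 0.30408307 0.04536062] [0.32462008 0.16747028 0.29582235] [-0.1180997   0.08870333 -0.03579702] 0.06396088879764453
```

View pics/w14c.png

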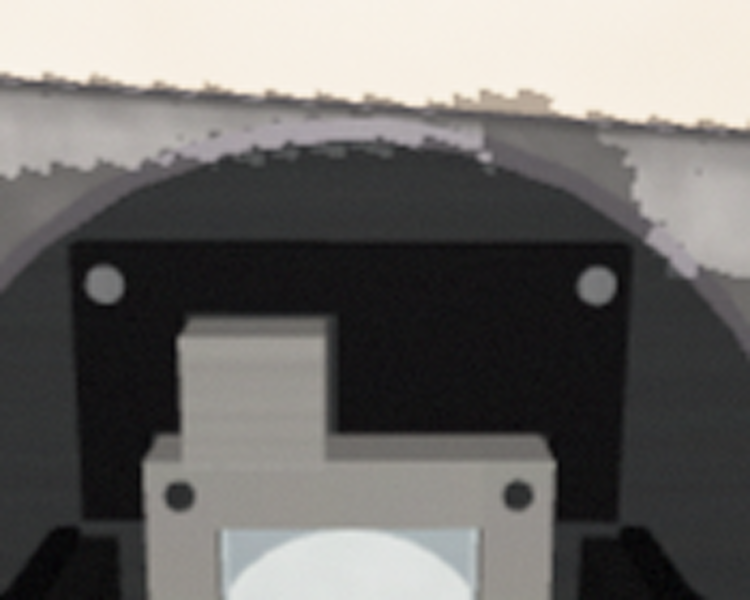

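Request:
arm_command(plan=[[[0,0,0.5],0],[[0,0,1.5],0],[[0,0,2.5],0],[[0,0,3.5],0],[[0,0,4],0]])

```text
time: 16.05
position: [0.5013, 0.3046, 0.1485]
tool_rot: [-0.099, 0.7, -0.7, 0.102]
ft_force: [1.2, -0.5, 0.1]
grip_width: 0.0652
```

Request:
arm_command(plan=[[[-1.5,0.8,0],0],[[-2.6,1.3,0],0],[[-3.08,1.6,0],0],[[-3.08,1.6,0],0],[[-3.08,1.6,0],0]], fingers=0.1)

```text
time: 16.55
position: [0.4243, 0.3443, 0.1457]
tool_rot: [-0.1, 0.7, -0.7, 0.102]
ft_force: [0.3, -0.0, 0.5]
grip_width: 0.0485
```

Request:
arm_command(plan=[[[0,0,0],0],[[0,0,0],0]])

```text
time: 16.75
position: [0.4245, 0.3438, 0.1454]
tool_rot: [-0.1, 0.7, -0.7, 0.101]
ft_force: [1.3, -0.3, 0.6]
grip_width: 0.048
```

```bash
python3 - <<'E'
from h import *
c=snap('wrist','w15'); o=get_obs(); print(o['position'],o['ft_force'],o['q'],o['grip_width'])
print(proj(c,(.4228,.3446,.086)))
E
```

```text
[0.42422409 0.34370068 0.14539881] [-0.03003821 -0.01677458 -0.63927161] [ 4.76279437e-01  5.28094186e-01  1.70663536e+00 -1.96907182e-04
  9.06467702e-01  1.76228448e+00] 0.048175753003399074
[249.1307729  205.13947743]
```

View pics/w15.png

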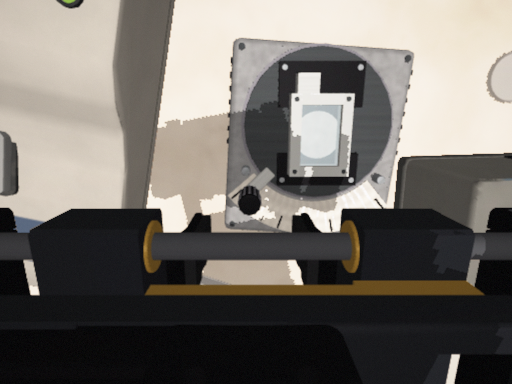

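```bash
python3 - <<'E'
from h import *
c=ld('w15'); p=c['pixels'][:,:,::-1]
cv2.imwrite('pics/w15c.png',cv2.resize(p[50:225,220:420],(686,600),interpolation=cv2.INTER_CUBIC))
E
```

```text
(no output)
```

View pics/w15c.png

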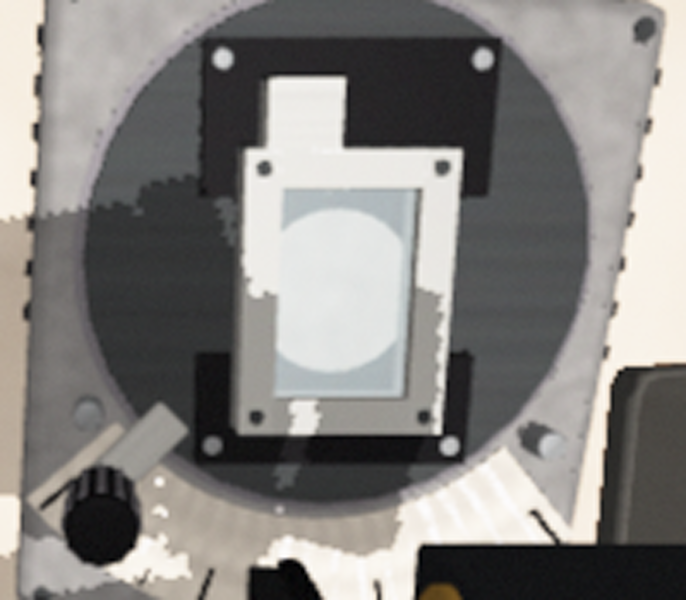

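Request:
arm_command(plan=[[[-0.05,0.03,-1],0],[[-0.05,0.03,-2.2],0],[[-0.05,0.03,-3.2],0],[[-0.05,0.03,-3.2],0],[[-0.05,0.03,-3.2],0]])

```text
time: 17.3
position: [0.4222, 0.3446, 0.0654]
tool_rot: [0.101, -0.7, 0.7, -0.1]
ft_force: [-0.5, 0.1, -0.1]
grip_width: 0.048
```

Request:
arm_command(plan=[[[0,0,0],0],[[0,0,0],0],[[0,0,0],0],[[0,0,0],0]], fingers=-1, force=12)

```text
time: 17.7
position: [0.4222, 0.3451, 0.0663]
tool_rot: [-0.1, 0.7, -0.7, 0.101]
ft_force: [-1.0, -0.3, -1.0]
grip_width: 0.0238
```

```bash
python3 - <<'E'
from h import *
o=get_obs(); print(o['position'],o['ft_force'],o['grip_width'],o['q'])
ax=np.array([.4982,.3031]); P=np.array(o['position'][:2])
v=P-ax; print(np.linalg.norm(v),np.degrees(np.arctan2(v[1],v[0])))
ph0=np.radians(151.25)
for k in range(0,57,7):
    d=.086*np.array([np.cos(ph0+np.radians(k))-np.cos(ph0),np.sin(ph0+np.radians(k))-np.sin(ph0)]); print(k,(d/.025).round(3),k/5)
k=56.1; d=.086*np.array([np.cos(ph0+np.radians(k))-np.cos(ph0),np.sin(ph0+np.radians(k))-np.sin(ph0)]); print(k,(d/.025).round(3),k/5)
E
```

```text
[0.42215187 0.34509376 0.06634371] [-1.00778639 -0.25706529 -1.03667355] 0.023762314665623358 [ 4.80291836e-01  6.55456543e-01  1.75937418e+00 -1.54729891e-06
  7.25316209e-01  1.76482375e+00]
0.08687228920780876 151.0925298703989
0 [0. 0.] 0.0
7 [-0.179 -0.38 ] 1.4
14 [-0.311 -0.779] 2.8
21 [-0.393 -1.191] 4.2
28 [-0.424 -1.61 ] 5.6
35 [-0.404 -2.029] 7.0
42 [-0.332 -2.443] 8.4
49 [-0.211 -2.845] 9.8
56 [-0.042 -3.23 ] 11.2
56.1 [-0.04  -3.235] 11.22
```

Request:
arm_command(plan=[[[0,0,0],0],[[0,0,0],0],[[0,0,0],0]], force=15)

```text
time: 18.0
position: [0.4222, 0.3448, 0.066]
tool_rot: [0.101, -0.7, 0.7, -0.101]
ft_force: [0.0, -1.0, 5.2]
grip_width: 0.0175
```

Request:
arm_command(plan=[[[-0.09,-0.19,0],0.7],[[-0.18,-0.38,0],1.4],[[-0.25,-0.58,0],2.1],[[-0.31,-0.78,0],2.8],[[-0.31,-0.78,0],2.8]])

```text
time: 18.5
position: [0.4143, 0.3256, 0.066]
tool_rot: [-0.185, 0.683, -0.682, 0.186]
ft_force: [0.6, 1.3, 5.5]
grip_width: 0.0175
```

```bash
python3 - <<'E'
from h import *
o=get_obs(); print(o['position'],o['ft_force'],o['grip_width'])
ax=np.array([.4982,.3031]); v=np.array(o['position'][:2])-ax; print(np.linalg.norm(v),np.degrees(np.arctan2(v[1],v[0])))
E
```

```text
[0.41433999 0.32562282 0.06603935] [0.57859192 1.34038246 5.51150453] 0.017542275974805083
0.0868318999040697 164.96647564498306
```

Request:
arm_command(plan=[[[-0.05,-0.2,0],0.7],[[-0.08,-0.41,0],1.4],[[-0.1,-0.62,0],2.1],[[-0.11,-0.83,0],2.8],[[-0.09,-1.25,0],4.2]])

```text
time: 19.0
position: [0.4117, 0.2952, 0.066]
tool_rot: [-0.307, 0.637, -0.636, 0.308]
ft_force: [-1.4, 3.4, 6.5]
grip_width: 0.017
```

Request:
arm_command(plan=[[[0.03,-0.21,0],0.7],[[0.07,-0.41,0],1.4],[[0.19,-0.82,0],2.8],[[0.28,-1.01,0],3.5],[[0.28,-1.01,0],3.5]])

```text
time: 19.5
position: [0.4186, 0.2685, 0.066]
tool_rot: [-0.4, 0.583, -0.583, 0.4]
ft_force: [-0.8, -0.9, 7.4]
grip_width: 0.0174
```

```bash
python3 - <<'E'
from h import *
o=get_obs(); print(o['position'],o['ft_force'],o['grip_width'])
ax=np.array([.4982,.3031]); v=np.array(o['position'][:2])-ax; print(np.linalg.norm(v),np.degrees(np.arctan2(v[1],v[0])))
E
```

```text
[0.41863318 0.26852922 0.06599612] [-0.77662671 -0.90576939  7.43670174] 0.017400792762530974
0.08675262070300409 -156.51565783042133
```

Request:
arm_command(plan=[[[0.05,-0.1,0],0.4],[[0.1,-0.2,0],0.7],[[0.1,-0.2,0],0.7]])

```text
time: 19.8
position: [0.4207, 0.2641, 0.066]
tool_rot: [-0.418, 0.571, -0.571, 0.417]
ft_force: [-1.3, 0.1, 7.9]
grip_width: 0.0173
```

Request:
arm_command(plan=[[[0,0,0],0],[[0,0,0],0],[[0,0,0],0],[[0,0,0.5],0],[[0,0,1.5],0]], fingers=0)

```text
time: 20.3
position: [0.4198, 0.2632, 0.1017]
tool_rot: [-0.419, 0.571, -0.57, 0.416]
ft_force: [-0.8, 0.3, -0.5]
grip_width: 0.0418
```

Request:
arm_command(plan=[[[-0.3,-0.7,1.2],0],[[-0.6,-1.5,2.4],0],[[-0.6,-2.2,3.5],0],[[-0.6,-2.2,3.5],0],[[-0.6,-2.2,3.5],0]])

```text
time: 20.8
position: [0.4066, 0.2088, 0.1908]
tool_rot: [0.417, -0.571, 0.571, -0.418]
ft_force: [-0.5, -0.3, -0.3]
grip_width: 0.0436
```

```bash
python3 - <<'E'
from h import *
c=snap('wrist','w16'); o=get_obs(); print(o['position'],o['ft_force'],o['grip_width'])
E
```

```text
[0.40600089 0.20891412 0.19002251] [ 0.17586979 -0.54710577  0.39381376] 0.04359119956993647
```

View pics/w16.png

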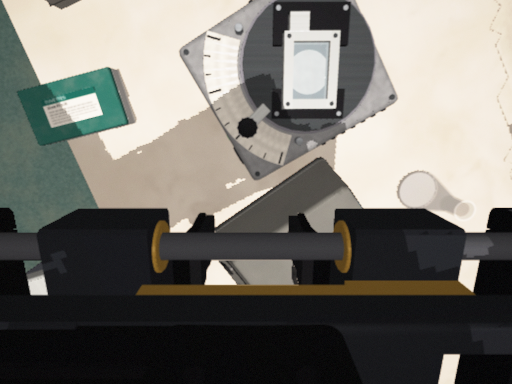

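```bash
python3 - <<'E'
from h import *
c=ld('w16'); p=c['pixels'][:,:,::-1]
cv2.imwrite('pics/w16c.png',cv2.resize(p[20:180,185:345],(600,600),interpolation=cv2.INTER_CUBIC))
cv2.imwrite('pics/w16d.png',cv2.resize(p[0:130,240:400],(738,600),interpolation=cv2.INTER_CUBIC))
E
```

```text
(no output)
```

View pics/w16c.png

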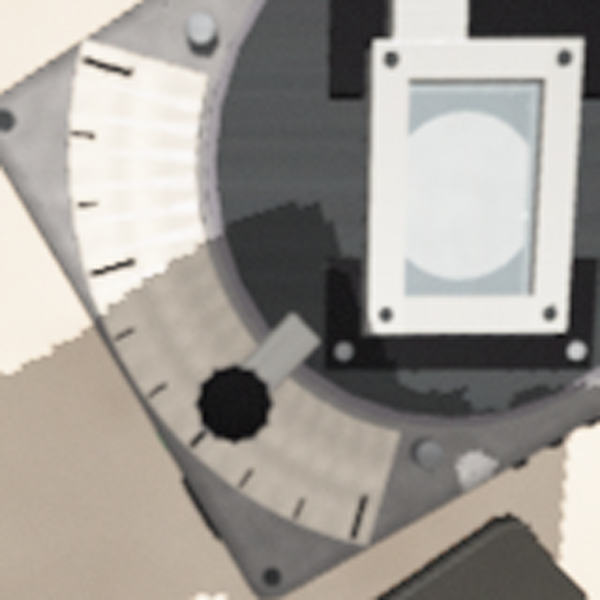

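View pics/w16d.png

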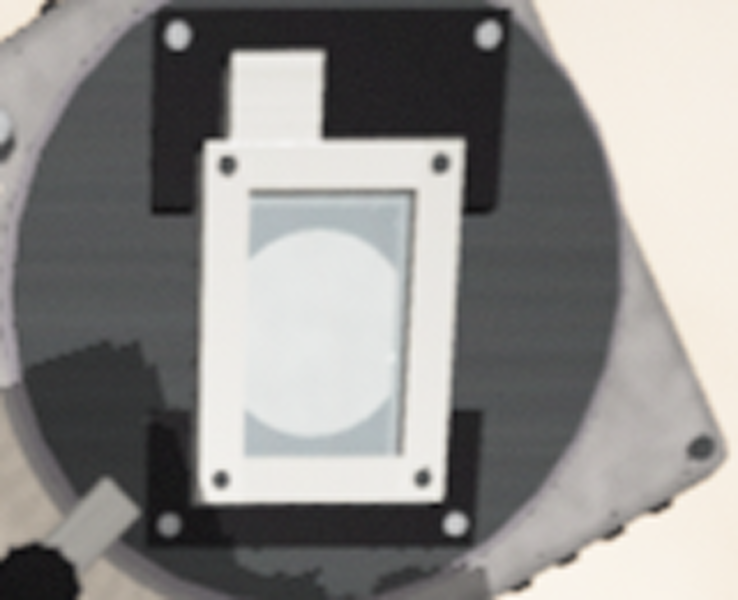

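```bash
python3 - <<'E'
from h import *
c=ld('w16'); k=3.75; s=lambda q:(185+(q[0]+.5)/k-.5,20+(q[1]+.5)/k-.5)
ax=np.array([.4982,.3031])
M={0:(108,67),10:(82,134),20:(87,205),30:(112,268),40:(124,335),50:(157,390),60:(197,438),70:(246,478),80:(298,508),90:(360,517)}
P={a:ray(c,s(q),.037)[:2] for a,q in M.items()}
# centre from frame: knob line
from scipy.optimize import least_squares
def f(x): return [ (np.degrees(np.arctan2(P[a][1]-x[1],P[a][0]-x[0]))%360-(a+x[2])) for a in P if a!=60]
r=least_squares(f,[*ax,147]); print(r.x,np.round(r.fun,2))
for C in (ax,r.x[:2]):
  print({a:round(np.degrees(np.arctan2(*(P[a]-C)[::-1]))%360,2) for a in P})
  kn=ray(c,s((234,403)),.086)[:2]-C; print('knob',np.linalg.norm(kn),np.degrees(np.arctan2(kn[1],kn[0]))%360)
d=lambda x,y:(240+(x+.5)/(600/130)-.5,(y+.5)/(600/130)-.5)
a,b=ray(c,d(178,34),.049),ray(c,d(488,35),.049);e,g=ray(c,d(169,524),.049),ray(c,d(456,523),.049)
print('post mean',(a+b+e+g)/4)
for u,v in ((e,a),(g,b)): w=u-v; print('nestx',np.degrees(np.arctan2(-w[1],-w[0])))
w=a-b; print('nesty-90',np.degrees(np.arctan2(w[1],w[0]))-90)
w=e-g; print('nesty-90',np.degrees(np.arctan2(w[1],w[0]))-90)
# plate
p=[ray(c,d(*q),.056)[:2] for q in [(203,140),(466,140),(445,502),(198,500)]]
print('plate',[np.linalg.norm(p[i]-p[(i+1)%4]) for i in range(4)],np.mean(p,0))
for u,v in ((p[3],p[0]),(p[2],p[1])): w=v-u; print(np.degrees(np.arctan2(w[1],w[0])))
w=p[0]-p[1]; nxa=np.degrees(np.arctan2(w[1],w[0]))-90; print(nxa)
E
```

```text
[  0.49754086   0.3031867  147.64155143] [-0.04 -0.01  0.07 -0.05  0.1  -0.04 -0.01 -0.17  0.13]
{0: np.float64(147.77), 10: np.float64(157.73), 20: np.float64(167.75), 30: np.float64(177.56), 40: np.float64(187.65), 50: np.float64(197.45), 60: np.float64(207.23), 70: np.float64(217.37), 80: np.float64(227.17), 90: np.float64(237.42)}
knob 0.08599977194590275 207.1328738210255
{0: np.float64(147.6), 10: np.float64(157.63), 20: np.float64(167.72), 30: np.float64(177.59), 40: np.float64(187.75), 50: np.float64(197.6), 60: np.float64(207.45), 70: np.float64(217.64), 80: np.float64(227.47), 90: np.float64(237.77)}
knob 0.08545353943709899 207.38616046263223
post mean [0.4974693  0.30304339 0.049     ]
nestx 72.3957029200373
nestx 72.55472930501178
nesty-90 72.13563033862985
nesty-90 72.48082195840351
plate [np.float64(0.05271394405271359), np.float64(0.06993583311902644), np.float64(0.05262376628070587), np.float64(0.06951768510041666)] [0.49510216 0.29509032]
72.95606656877106
72.87687942988373
72.29781779773097
```

Request:
arm_command(plan=[[[0,0,0.5],0],[[0,0,1],0],[[0,0,1],0]])

```text
time: 21.15
position: [0.4067, 0.2095, 0.2152]
tool_rot: [-0.418, 0.57, -0.57, 0.418]
ft_force: [0.5, 0.1, -0.3]
grip_width: 0.0436
```

```bash
python3 - <<'E'
from h import *
c=snap('scene','sc17'); o=get_obs(); print(o['position'],o['ft_force'],o['time'])
p=c['pixels'][:,:,::-1]; cv2.imwrite('pics/sc17c.png',cv2.resize(p[140:300,160:360],(750,600)[:2],interpolation=cv2.INTER_CUBIC))
E
```

```text
[0.40616636 0.20931592 0.21468683] [-0.36625749  0.52842886 -0.15863835] 21.2
```

View pics/sc17c.png

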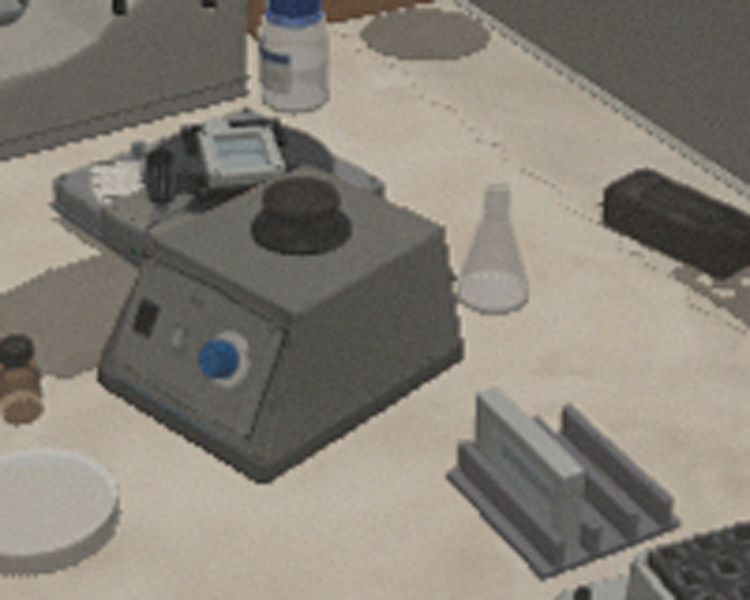

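```bash
python3 -c "
from rig import hand_in
print(hand_in())"
```

```text
the job is handed in; nothing more can be done
None
```

The job is handed in. The keyed plate sits in the nest and the lever reads about 60°, using 21.2 s of the 72 s allowed.

**What I did:**
- I lifted the keyed plate from the far slot, stood it on the bench and tipped it over. It came to rest flat with its front face up.
- I gripped it again from above, turned it about 75° to match the nest, and lowered it until it touched the floor. The force there was about 6 N.
- I then took the lever by its knob, swung it round to the 60° mark, let go and raised the gripper clear.

**Last checks:**
- **Lever:** the knob and the nest direction, measured against the fitted scale marks, give 59.7 to 59.8°.
- **Plate:** it lies about 0.5 mm from the expected home position. It touched down at the expected height and looks flat in both the wrist and scene pictures.
- **Other items:** the plain plate is still standing in its slot, and the flask looks undisturbed where it was.

**Disagreements:** the top camera put the stand and nest about 2–3 mm away from where the wrist camera did, so I used the wrist camera for the fine alignment. When the plate touched the nest floor, the moment reading hinted that one end touched first. After release the force was near zero and the plate looked flat.

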